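# Hallmark a batch of trinket cases

## Robot

A 6-joint arm with a two-finger parallel gripper is mounted at the origin on the work surface. World frame = base frame: x ahead of the robot, y to its left, z up, the work surface at z = 0. Lengths are in m, angles in rad, forces in N, time in s.
With the tool pointing down it reaches from about 0.2 to 0.875 m from the base axis. Payload 3.4 kg.
Tool frame: the origin (TCP) lies midway between the tips of the shut fingers; the grasp point (between the pads) lies 19 mm behind it; z points along the fingers, y is the line along which they close (so a half turn about z gives the same grasp; the last joint's range is limited). The gripper opens to 94 mm and grips with 3 to 60 N. Pads are 16 mm wide; open, the fingers measure 119 mm over their backs; the gripper's body (75 mm by 177 mm) begins 78 mm behind the grasp point.
Start: joints at [0.995, 0.276, 1.505, -0, 1.361, -0.121], TCP at [0.253, 0.517, 0.205] pointing down, gripper open.
Joint ranges: [-2.89, 2.89], [-0.75, 2.08], [0.22, 2.7], [-1.18, 4.32], [0.11, 2.71], [-2.7, 2.7]. Speed limits (rad/s): [2.57, 2.57, 3.14, 3.14, 3.14, 3.14].

## Interface

Orientations are given as a unit quaternion [w, x, y, z].
In Python, from rig import move_ptp, servo_line, move_j, grip, pause, solve_ik, snapshot, camera_params, IKError, finish_job, read_time_s, read_q, read_qd, read_joint_torque, read_tool_pos, read_orientation, read_contact_force, read_moment, read_finger_gap, read_grasp_force gives the robot as it stands. The module is installed in compiled form; this text tells all that it offers. Calls block until the motion is done:
- move_ptp(position, orientation): joint-space move of the TCP to a pose.
- servo_line(position, rotation=None, max_speed=0.15, max_force=None): straight line of the TCP; rotation=None keeps the orientation; max_speed is the mean speed in m/s. With max_force (N) it stops when the force on the tool has changed by that much, and returns True; else False.
- move_j(angles): joint-space move.
- grip(opening, f_grip=None): finger opening in m; f_grip is the grip in N (None keeps the last); returns when the fingers have stopped.
- pause(seconds).
- solve_ik(position, orientation): joint angles nearest the present ones, or None.
- snapshot(name): name is "side" or "top"; returns the picture (400x640x3 uint8, red, green, blue); there is no depth.
- camera_params(name): a dict with "camera_matrix" (3x3 intrinsics, pixels), "k1" (the pictures are not rectified: a ray, as slopes to the right and down, at radius r is drawn at 1 + k1 r^2 times it, then the intrinsics apply), "origin" and "attitude" of the camera in the world. Camera axes: x right, y up, looking along -z (the intrinsics and any distortion apply to the point x, -y, -z); pixel columns grow to the right and rows downward; lengths in m; the calibration is good to about 2 mm. A picture is of the moment at which its call begins. camera_params takes no time and is no camera call.
A pose or a line that the arm cannot do raises IKError and nothing moves.
- finish_job(): hands the job in; it is judged then, once.
Readings, each from a call of its own:
- read_time_s(): time.
- read_q(): joint angles.
- read_qd(): joint speeds.
- read_joint_torque(): joint torques, N m.
- read_tool_pos(): TCP position.
- read_orientation(): TCP orientation.
- read_contact_force(): force on the tool from outside, world axes, zero at the start.
- read_moment(): the same for the moment, N m.
- read_finger_gap(): finger opening in m.
- read_grasp_force(): force on a finger pad.
Only numpy, scipy, OpenCV 4.12 (cv2) and the standard library are available. Lean on these libraries where they do the work, as an engineer would, in place of code of your own. Each camera call takes 0.05 s, during which the arm holds its last target. There are 200 camera calls.

## Task

Hallmark today's trinket cases on the green marking unit: turn its selector to the orange mark before pressing anything, then, softest metal first (copper, then brass, then steel, leaving out any metal that is not there today), set each case upright in the nest, press the plunger right down to its stop for a moment and let it come up. Move each marked case to the wooden tray, where all of them must end up standing upright and flat on its floor; when all are marked turn the selector back to the white mark, and leave the bottle, the jar and the red box where they are.

Things in the scene. Friction and masses are not known exactly. Their poses are not given: they have to be found in the camera images.
- unit: (all sizes in mm) marking unit, a fixed green deck 150 (x) by 300 (y) by 30 high; origin at the centre of its underside. Along its own y axis: plunger at +100, nest at 0, selector at -100, all at its x = 0. Nothing is above the nest: the mark is struck from underneath when the plunger is pressed
- nest (a point): centre of the nest floor, level with the deck top, 30 above the bench: a square place 56 wide inside a steel rim 3.5 high and 4 thick, which takes one case with 8 of play all round; axes as the unit's
- plunger_top (a point): centre of the flat top of the black round plunger head (46 diameter, flat part 36), 82 above the bench when up; the point moves down with the head. The head stands on a fixed aluminium guide 42 across
- plunger (a joint): plunger travel in m: 0 = up, 0.018 = down on its stop. The spring pushes back with 3.6 N at the top rising to 12 N at the stop, and lifts the head again when released
- selector (a joint): angle of the selector knob in rad, growing clockwise seen from above, held by friction (0.04 N m), end stops at 0 and 2.1. Round coloured marks on the deck, 13 across, 45 from the axis: white at 0, green at 0.7, orange at 1.4, red at 2.1. The white line on the knob shows the setting; it points to the unit's own -x at 0 and to +y at 1.57
- selector_grip (a point): on the knob's axis at the height to grip, 67 above the bench; turns with the knob. The knob's black bar grip is 42 long along this point's x axis, 14 thick along its y, from 44 to 74 above the bench; the white line is at its -x end. The skirt below is 44 across, the base 68 across
- copper_case: closed round copper trinket case, diameter 40, height 26, about 90 g, standing upright on the bench, with a green stone disc (18 diameter, 2 thick) on its lid; origin at the centre of its underside, z up through the lid. Stays None if this case is absent today
- brass_case: closed round brass trinket case, diameter 40, height 26, about 90 g, standing upright on the bench, with a blue stone disc (18 diameter, 2 thick) on its lid; origin at the centre of its underside, z up through the lid. Stays None if this case is absent today
- steel_case: closed round steel trinket case, diameter 40, height 26, about 90 g, standing upright on the bench, with a red stone disc (18 diameter, 2 thick) on its lid; origin at the centre of its underside, z up through the lid. Stays None if this case is absent today
- tray: fixed shallow wooden tray for finished cases, outside 190 (x) by 120 (y) by 10 high, walls and floor 4 thick, so inside 182 by 112, floor 4 above the bench; origin at the centre of its underside. Empty at the start
- drops: bystander: loose small amber bottle with white cap, 32 across, 70 high; origin at the centre of its underside
- jar: bystander: loose amber jar with brass lid, 56 across, 75 high; origin at the centre of its underside
- red_box: bystander: loose closed red box 100 (x) by 70 (y) by 30 high; origin at the centre of its underside
There are look-alikes about, which are no part of the job. Of the things shaped like the copper_case, the copper one is meant.

How it is judged:
On the way, in this order (a step that is already met when the one before it is completed fails the run):
1. the selector is on the orange mark (value of joint selector between 1.28 and 1.52 rad), for 0.2 s.
2. with the copper case flat in the nest, the plunger is on its stop (its top at most 36.5 mm above the case's underside) (horizontal distance between copper_case and nest below 0.013 m and z of copper_case in the frame of nest below 0.003 m and angle between copper_case's own z axis and vertical below 0.03 rad and z of plunger_top in the frame of copper_case below 0.0365 m), for 0.2 s.
3. with the brass case flat in the nest, the plunger is on its stop (its top at most 36.5 mm above the case's underside) (horizontal distance between brass_case and nest below 0.013 m and z of brass_case in the frame of nest below 0.003 m and angle between brass_case's own z axis and vertical below 0.03 rad and z of plunger_top in the frame of brass_case below 0.0365 m), for 0.2 s.
4. with the steel case flat in the nest, the plunger is on its stop (its top at most 36.5 mm above the case's underside) (horizontal distance between steel_case and nest below 0.013 m and z of steel_case in the frame of nest below 0.003 m and angle between steel_case's own z axis and vertical below 0.03 rad and z of plunger_top in the frame of steel_case below 0.0365 m), for 0.2 s.
At the end, for the whole second after the job is handed in: every case present stands upright (within 0.15 rad) and at rest on the tray floor (origin no more than 10 mm above the bench-level underside of the tray), inside its walls; the selector is back within 0.12 rad of the white mark and the plunger is up (less than 3 mm down) (x of copper_case in the frame of tray between -0.078 and 0.078 m and y of copper_case in the frame of tray between -0.043 and 0.043 m and z of each of copper_case, brass_case, steel_case in the frame of tray below 0.01 m and angle between each of copper_case, brass_case, steel_case's own z axis and vertical below 0.15 rad and linear speed of each of copper_case, brass_case, steel_case below 0.02 m/s and x of brass_case in the frame of tray between -0.078 and 0.078 m and y of brass_case in the frame of tray between -0.043 and 0.043 m and x of steel_case in the frame of tray between -0.078 and 0.078 m and y of steel_case in the frame of tray between -0.043 and 0.043 m and value of joint selector below 0.12 rad and value of joint plunger below 0.003 m); the robot touches nothing.
It fails at once if the plunger is pressed down with the selector off the orange mark (value of joint plunger above 0.012 m and not (value of joint selector between 1.28 and 1.52 rad)).
It fails at once if the bottle is pushed more than 30 mm or tipped over (distance of drops from where it was at the start of the episode above 0.03 m or angle between drops's own z axis and vertical above 0.5 rad).
It fails at once if the jar is pushed more than 30 mm or tipped over (distance of jar from where it was at the start of the episode above 0.03 m or angle between jar's own z axis and vertical above 0.5 rad).
It fails at once if the red box is pushed more than 30 mm or tipped over (distance of red_box from where it was at the start of the episode above 0.03 m or angle between red_box's own z axis and vertical above 0.5 rad).
Of copper_case, brass_case, steel_case only 2 to 3 are there at a start; the rules pass over those that are not, and their reading is None.
At some moment in a run one of copper_case, brass_case, steel_case may be knocked a few centimetres aside while the robot is not near it.
Once in a run the grip may slacken for a moment while it holds something.
It also fails if it takes over 210 s, if anything falls off the work surface, if the arm or the gripper's body presses on something with over 40 N, if the wrist force passes 120 N, or if a joint passes its speed limit or range.

## Working session

There is one attempt and no reset: what is moved stays moved. The work goes in short steps, each a Python script; the robot and the scene stay as the last script left them, time stands still between calls to the robot, and variables do not carry over. Pictures are saved under pics/ and viewed, at most 14 in all, crops included, and the job is handed in when it is done.

```bash
mkdir -p pics
cat > h.py <<'E'
import numpy as np, cv2
from scipy.spatial.transform import Rotation as R
from rig import *
def snap(name,fn,crop=None,s=1):
    im=snapshot(name)[:,:,::-1].copy()
    if crop: x0,y0,x1,y1=crop; im=im[y0:y1,x0:x1]
    if s!=1: im=cv2.resize(im,None,fx=s,fy=s,interpolation=cv2.INTER_CUBIC)
    cv2.imwrite('pics/'+fn,im)
def att(p):
    a=np.array(p['attitude'],float)
    return a if a.shape==(3,3) else R.from_quat(a[[1,2,3,0]]).as_matrix()
def px2w(name,u,v,z):
    p=camera_params(name);K=np.array(p['camera_matrix'])
    k=float(p['k1'])
    d=np.linalg.solve(K,[u,v,1.])[:2]; s=d.copy()
    for _ in range(30): s=d/(1+k*(s@s))
    ray=att(p)@np.array([s[0],-s[1],-1]); o=np.array(p['origin'])
    return o+ray*(z-o[2])/ray[2]
def w2px(name,P):
    p=camera_params(name);K=np.array(p['camera_matrix'])
    c=att(p).T@(np.array(P)-p['origin']); s=np.array([c[0],-c[1]])/-c[2]
    s=s*(1+p['k1']*(s@s)); return (K@[s[0],s[1],1])[:2]
E
python3 - <<'E'
from h import *
for n in('top','side'): snap(n,n+'0.png'); print(camera_params(n))
print(read_orientation(),read_time_s())
E
```

```text
{'camera_matrix': array([[424.59189783,   0.        , 321.08881086],
       [  0.        , 424.59189783, 188.00258661],
       [  0.        ,   0.        ,   1.        ]]), 'k1': -0.0857558733470503, 'origin': array([0.36845372, 0.06846579, 1.15409039]), 'attitude': array([-0.69607553, -0.06555658,  0.06578759,  0.71193622])}
{'camera_matrix': array([[363.94624428,   0.        , 320.79843969],
       [  0.        , 363.94624428, 200.51318248],
       [  0.        ,   0.        ,   1.        ]]), 'k1': -0.03699015311729671, 'origin': array([0.37849085, 0.75545618, 0.61173425]), 'attitude': array([-0.12249231, -0.06164722,  0.45294336,  0.88092994])}
[-2.68663384e-04  2.25449976e-01  9.74254429e-01 -7.38024759e-04] 0.1
```

View pics/top0.png

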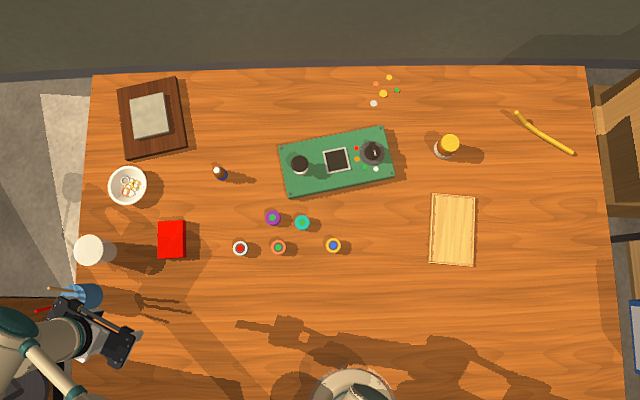

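View pics/side0.png

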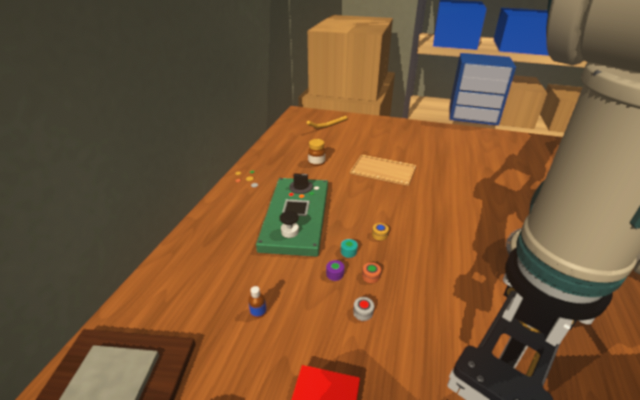

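The top view shows the unit at about (336,160), with the plunger at (300,163), the nest at (336,160) and the knob at (373,152). The tray is at (453,230), the bottle at (220,173), the jar at (447,147) and the red box at (171,239).

Case-shaped candidates are orange with a green stone (278,247), yellow with a blue stone (333,245), grey-white with a red stone (240,248), purple (273,217) and teal (302,222). By the description, I take copper=(278,247), brass=(333,245) and steel=(240,248). I'll check this in a close crop.

Run:
```python
from h import *
snap('top','cases.png',(220,195,360,265),5.5)
snap('top','unit.png',(270,115,410,205),5.5)
```

```text
(no output)
```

View pics/cases.png

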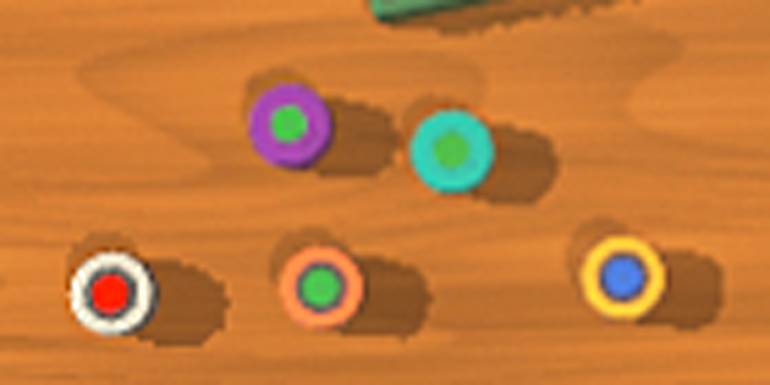

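View pics/unit.png

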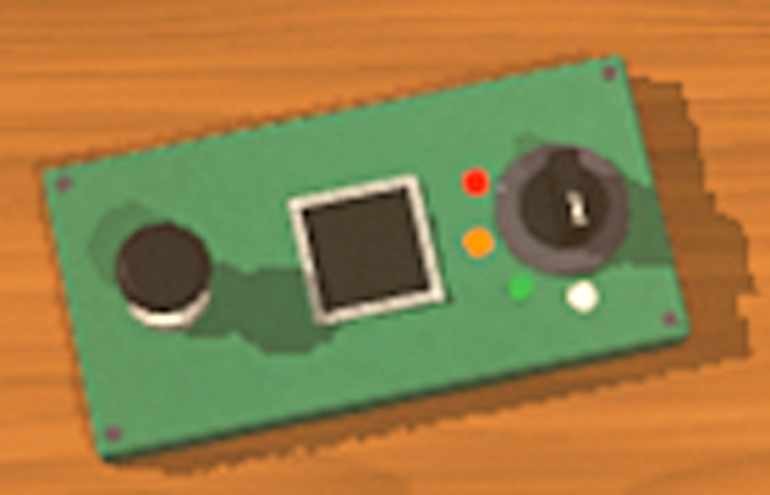

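The crops confirm it: copper body with a green stone at crop (321,287), brass with blue at (623,277) and steel with red at (111,294). Purple and teal are look-alikes. The selector line points at the white mark.

Run:
```python
from h import *
def c(x,y,x0,y0): return x0+(x+.5)/5.5-.5, y0+(y+.5)/5.5-.5
for n,x,y in(('Cu',321,287),('Br',623,277),('St',111,294),('purple',289,124),('teal',452,150)): print(n,px2w('top',*c(x,y,220,195),.028)[:2].round(4))
for n,x,y,z in(('c1',44,170,.03),('c2',622,57,.03),('c3',688,328,.03),('c4',104,455,.03),('n1',289,200,.0335),('n2',416,177,.0335),('n3',444,298,.0335),('n4',318,323,.0335),('plg',163,268,.082),('white',582,296,.03),('green',519,287,.03),('orange',478,242,.03),('red',475,182,.03),('line',577,208,.074)):
  print(n,px2w('top',*c(x,y,270,115),z)[:2].round(4))
for n,u,v,z in(('t',432,193.5,.01),('t',476,196,.01),('t',473.5,266.5,.01),('t',429.5,263.5,.01),('drops',218,171,.07),('jar',450,143,.075),('box',158,221,.03),('box',185,257,.03)): print(n,px2w('top',u,v,z)[:2].round(4))
```

```text
Cu [0.4253 0.183 ]
Br [0.4269 0.0381]
St [0.4238 0.2841]
purple [0.5042 0.1981]
teal [0.4899 0.1191]
c1 [0.7016 0.1827]
c2 [ 0.7545 -0.1095]
c3 [ 0.6135 -0.135 ]
c4 [0.5565 0.1537]
n1 [0.6822 0.0606]
n2 [ 0.6927 -0.0029]
n3 [ 0.6305 -0.0147]
n4 [0.6193 0.0477]
plg [0.6368 0.1212]
white [ 0.6309 -0.0833]
green [ 0.6361 -0.0523]
orange [ 0.6595 -0.0328]
red [ 0.6905 -0.0325]
line [ 0.6639 -0.077 ]
t [ 0.5614 -0.2389]
t [ 0.5516 -0.3617]
t [ 0.36   -0.3387]
t [ 0.3718 -0.2195]
drops [0.6242 0.3361]
jar [ 0.6856 -0.2799]
box [0.4996 0.5068]
box [0.4025 0.4297]
```

```bash
cat >> h.py <<'E'
YAW=.188; C=np.array([.6565,.023])
ux=np.array([np.cos(YAW),np.sin(YAW)]); uy=np.array([-ux[1],ux[0]])
NEST=C; PLG=C+.1*uy; SEL=C-.1*uy
TR=np.array([.4612,-.2897]); TYAW=-.119
START=[0.995,0.276,1.505,0,1.361,-0.121]
def down(phi):  # fingers close along world yaw phi
    y=np.array([np.cos(phi),np.sin(phi),0]); z=np.array([0,0,-1.])
    q=R.from_matrix(np.c_[np.cross(y,z),y,z]).as_quat(); return q[[3,0,1,2]]
def go(xy,z,phi,line=False,**k):
    P=[xy[0],xy[1],z]
    if line: return servo_line(P,**k)
    qs=[(abs(q[5]),i) for i in(0,1) if (q:=solve_ik(P,down(phi+i*np.pi))) is not None]
    move_ptp(P,down(phi+min(qs)[1]*np.pi))
def stones(fn=None):
    im=snapshot('top'); 
    if fn: cv2.imwrite('pics/'+fn,im[:,:,::-1])
    h=cv2.cvtColor(im,cv2.COLOR_RGB2HSV); H,S,V=cv2.split(h); out=[]
    for col,m in(('g',(H>48)&(H<72)&(S>120)&(V>140)),('b',(H>98)&(H<125)&(S>110)&(V>140)),('r',((H<4)|(H>176))&(S>200)&(V>180))):
        n,l,st,ce=cv2.connectedComponentsWithStats(m.astype(np.uint8))
        for i in range(1,n):
            if 12<st[i,4]<90:
                u,v=ce[i]; a=np.hypot(*(np.mgrid[:400,:640]-np.array([v,u])[:,None,None]))
                out.append((col,px2w('top',u,v,.028)[:2].round(4),int(st[i,4]),np.median(im[(a>4.8)&(a<6.5)],0).astype(int)))
    return out
E
python3 - <<'E'
from h import *
for s in stones(): print(*s)
grip(.04,30)
phi=np.pi/2+YAW
# choose half turn so both start and end are within wrist range
best=None
for i in(0,1):
    a=solve_ik([*SEL,.05],down(phi+i*np.pi)); b=solve_ik([*SEL,.05],down(phi+i*np.pi-1.4))
    print(i,a,b)
E
```

```text
g [ 0.86   -0.1547] 13 [207 122  53]
g [ 0.6363 -0.0531] 21 [100 155 100]
g [0.5041 0.1985] 23 [170  73 178]
g [0.4902 0.1196] 29 [ 54 208 180]
g [0.4257 0.1838] 30 [255 146  79]
b [0.4268 0.0377] 37 [255 205  63]
0 [-2.13306807e-01  5.38011376e-01  1.48181027e+00 -4.44089210e-16
  1.12177101e+00 -1.97210313e+00] [-2.13306807e-01  5.38011376e-01  1.48181027e+00 -4.44089210e-16
  1.12177101e+00 -5.72103134e-01]
1 [-2.13306807e-01  5.38011376e-01  1.48181027e+00 -4.44089210e-16
  1.12177101e+00  1.16948952e+00] [-2.13306807e-01  5.38011376e-01  1.48181027e+00 -4.44089210e-16
  1.12177101e+00  2.56948952e+00]
```

```bash
cat >> h.py <<'E'
def turn(a0,a1):
    f=lambda a,z: solve_ik([*SEL,z],down(np.pi/2+YAW-a))
    grip(.04,30); move_j(f(a0,.15)); servo_line([*SEL,.05],max_speed=.1); print('F',read_contact_force())
    grip(0,30); print('gap',read_finger_gap(),read_grasp_force())
    for a in np.linspace(a0,a1,4)[1:]: move_j(f(a,.05))
    pause(.2); print('M',read_moment()); grip(.04); servo_line([*SEL,.15])
E
python3 - <<'E'
from h import *
turn(0,1.4)
move_j(START); snap('top','sel1.png',(270,115,410,205),5.5); print(read_time_s())
im=snapshot('top'); print(cv2.cvtColor(im,cv2.COLOR_RGB2HSV)[244:252:2,236:245:2])
E
```

```text
F [ 0.10554038 -0.91599205 -0.12415219]
gap 0.014268654055044884 29.900007247924805
M [-0.98198794  0.68298444 -0.04316369]
11.5083
[[[ 20  45 229]
  [ 43  17 107]
  [ 19  32  89]
  [ 20  28 135]
  [ 24  35 249]]

 [[ 80  23  98]
  [  3 239 255]
  [  3 255 255]
  [  2 220 255]
  [ 17  41 113]]

 [[  3 104 152]
  [  4 255 255]
  [  4 255 253]
  [  4 255 255]
  [ 19  27 103]]

 [[ 83  23  89]
  [  3 255 255]
  [  3 255 255]
  [  2 200 218]
  [ 16  43 155]]]
```

View pics/sel1.png

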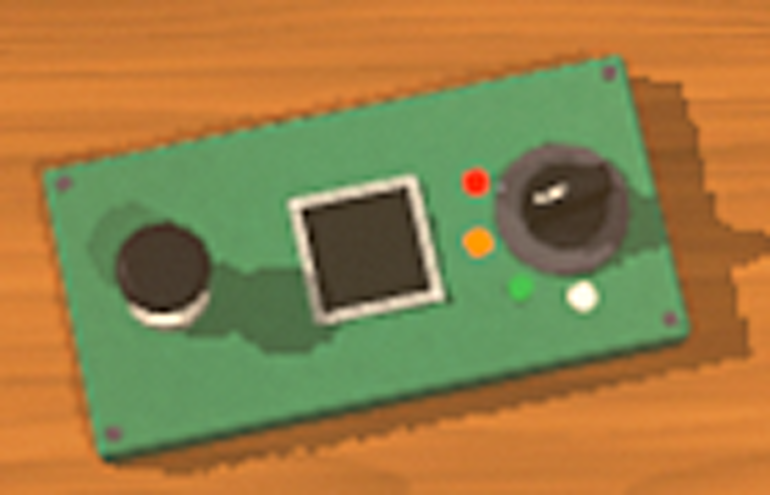

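The selector line now runs from crop (565,185) to (533,200), pointing at the orange mark. I'll check the angle numerically, then pick up the copper case.

```bash
sed -i 's/(H<4)/(H<6)/' h.py
cat >> h.py <<'E'
RINGS=dict(cu=('g',(255,146,79)),br=('b',(255,205,63)),st=('r',(250,245,225)))
def find(k):
    col,c=RINGS[k]; L=[s for s in stones() if s[0]==col]
    L=sorted(L,key=lambda s:np.linalg.norm(s[3]-np.array(c))); print(k,[(s[1].tolist(),s[2],s[3].tolist()) for s in L[:3]])
    return L[0][1]
def pick(xy,phi,base,up=.14,op=.062):
    grip(op,25); go(xy,.12,phi); hit=go(xy,base+.007,phi,True,max_speed=.12,max_force=12)
    grip(0,25); g=read_finger_gap(); go(xy,up,phi,True); print('hit',hit,'gap',g,read_finger_gap(),read_grasp_force(),'t',read_time_s())
def place(xy,phi,base):
    go(xy,.14,phi); print('carry gap',read_finger_gap(),read_grasp_force())
    go(xy,base+.02,phi,True); hit=go(xy,base+.0065,phi,True,max_speed=.04,max_force=6); print('place hit',hit,read_tool_pos()[2],read_finger_gap())
    grip(.062); go(xy,.14,phi,True)
E
python3 - <<'E'
from h import *
c=lambda x,y:px2w('top',270+(x+.5)/5.5-.5,115+(y+.5)/5.5-.5,.074)[:2]
d=c(533,200)-c(565,185); print('sel',np.pi+YAW-np.arctan2(d[1],d[0]), np.pi+YAW-np.arctan2(*(c(533,200)-SEL)[::-1]))
p=find('cu')
pick(p,np.pi/2,0)
place(NEST,np.pi/2+YAW,.03)
move_j(START); snap('top','nest1.png',(210,115,410,265),4); print(find('cu'),read_time_s())
E
```

```text
sel 1.3328648600577082 1.4147801314871502
cu [([0.4257, 0.1838], 30, [255, 146, 79]), ([0.86, -0.1547], 13, [208, 122, 53]), ([0.5041, 0.1985], 23, [170, 74, 178])]
hit False gap 0.039619756616982076 0.039348504402828985 24.99969720840454 t 16.2
carry gap 0.03966678548983879 24.99980002641678
place hit True 0.03701166689025016 0.03962423441074263
cu [([0.6678, 0.0218], 29, [255, 143, 79]), ([0.86, -0.1547], 13, [207, 121, 53]), ([0.5041, 0.1985], 23, [170, 73, 178])]
[0.6678 0.0218] 23.3583
```

View pics/nest1.png

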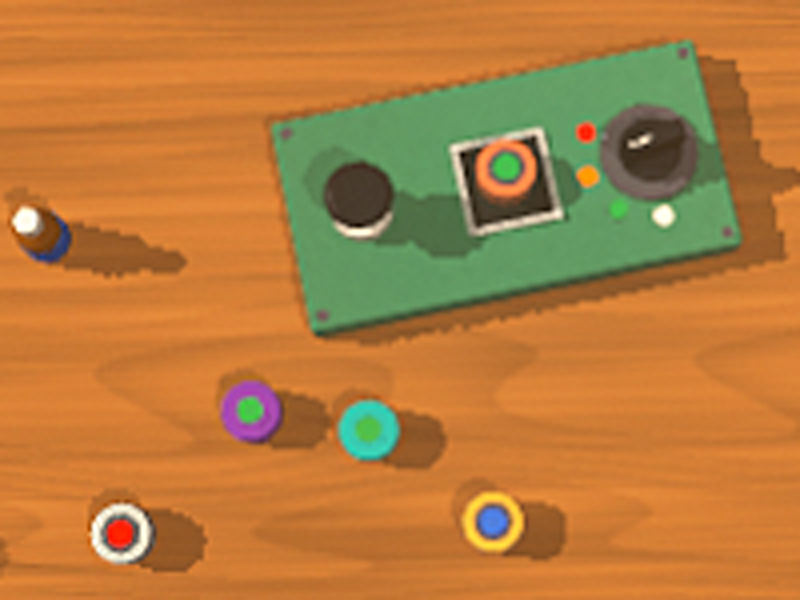

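Copper is flat in the nest, with its stone at crop (506,165), about 3 mm off centre. Next I press the plunger, take the case to the tray and look again.

```bash
cat >> h.py <<'E'
def press():
    phi=YAW; grip(0,25); go(PLG,.12,phi); go(PLG,.086,phi,True)
    hit=go(PLG,.0615,phi,True,max_speed=.03,max_force=22); pause(.5)
    print('press',hit,read_tool_pos(),read_contact_force()); go(PLG,.13,phi,True)
def look(k,h):  # find with stone at base height h
    p=find(k); o=np.array(camera_params('top')['origin']); return o[:2]+(p-o[:2])*(o[2]-.028-h)/(o[2]-.028)
def tray(i): return TR+.055*i*np.array([np.cos(TYAW),np.sin(TYAW)])
E
python3 - <<'E'
from h import *
press()
move_j(START); p=look('cu',.03); print(p)
pick(p,np.pi/2+YAW,.03)
place(tray(1),np.pi/2+TYAW,.004)
move_j(START); print(look('cu',.004),tray(1)); p=find('br'); print(find('st'))
pick(p,np.pi/2,0)
place(NEST,np.pi/2+YAW,.03)
move_j(START); print(look('br',.03)); snap('top','br1.png',(210,115,490,275),2.8);print(read_time_s())
E
```

```text
press False [0.63891509 0.12145857 0.06422664] [-1.72696111 -0.31219185 12.76151071]
cu [([0.6675, 0.0219], 30, [255, 143, 78]), ([0.86, -0.1547], 13, [207, 122, 53]), ([0.5041, 0.1985], 23, [170, 73, 178])]
[0.65953315 0.02314055]
hit False gap 0.03894267957011225 0.03974773082930279 24.999736547470093 t 36.4
carry gap 0.03935050867356763 24.999772310256958
place hit True 0.01102238721351759 0.039427452388229325
cu [([0.5172, -0.297], 29, [255, 144, 77]), ([0.86, -0.1547], 13, [207, 122, 53]), ([0.5041, 0.1985], 23, [170, 73, 178])]
[ 0.51667164 -0.29570182] [ 0.51581103 -0.29622956]
br [([0.4241, 0.0009], 37, [255, 207, 64])]
st [([0.4245, 0.2849], 32, [243, 238, 212])]
[0.4245 0.2849]
hit False gap 0.03901368922045976 0.03964105794441767 24.99979555606842 t 48.5583
carry gap 0.03944106676483599 24.999791979789734
place hit True 0.036773756549046466 0.039587891160470984
br [([0.6644, 0.0219], 33, [255, 205, 65])]
[0.65651574 0.02314055]
54.4083
```

View pics/br1.png

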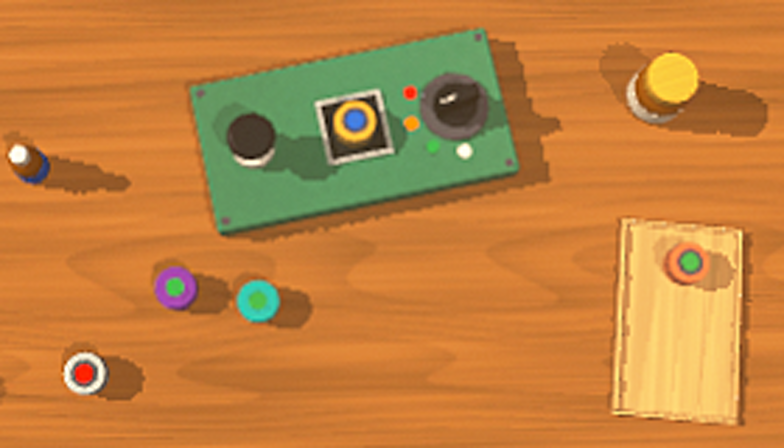

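Brass had been knocked aside, but the fresh look before picking caught it. It is now in the nest at crop (355,120), and copper stands in the tray at (689,262). I'll continue with brass and steel.

```bash
sed -i 's/\.0615/.0595/' h.py
python3 - <<'E'
from h import *
press()
move_j(START); p=look('br',.03); print(p)
pick(p,np.pi/2+YAW,.03)
place(tray(0),np.pi/2+TYAW,.004)
move_j(START); print(look('br',.004),tray(0)); p=find('st')
pick(p,np.pi/2,0)
place(NEST,np.pi/2+YAW,.03)
move_j(START); print(look('st',.03)); snap('top','st1.png',(210,115,490,275),2.8);print(read_time_s())
E
```

```text
press True [0.63888745 0.1214414  0.06564422] [-3.26788792 -0.55121534  9.96012791]
br [([0.6644, 0.0219], 33, [255, 207, 65])]
[0.65651574 0.02314055]
hit False gap 0.03914826098995798 0.03930655131934602 24.999704360961914 t 67.2417
carry gap 0.03920721952715675 24.99980539083481
place hit True 0.01097134111820047 0.039597954584540455
br [([0.4619, -0.2907], 32, [255, 211, 62])]
[ 0.46156807 -0.2894242 ] [ 0.4612 -0.2897]
st [([0.4247, 0.2851], 31, [243, 239, 213])]
hit False gap 0.039382441267702045 0.03936347575908187 24.99981701374054 t 78.5083
carry gap 0.03934640597719081 24.99987691640854
place hit True 0.037045138635169526 0.03957151760383512
st [([0.6677, 0.022], 28, [236, 223, 194])]
[0.65972783 0.02323789]
85.5083
```

View pics/st1.png

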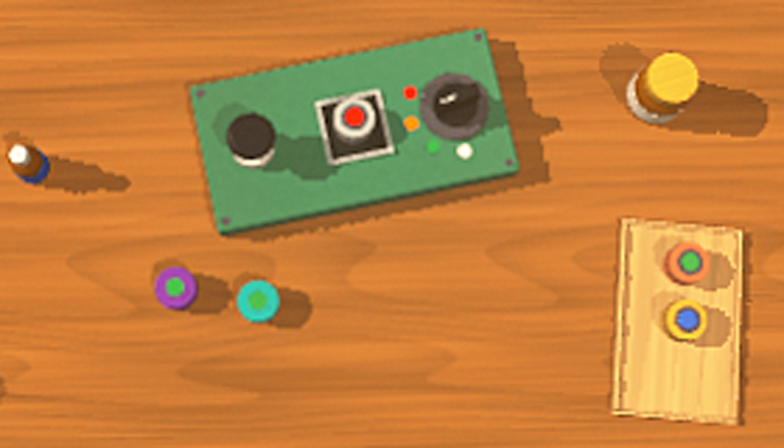

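Steel is in the nest at crop (354,117), and copper and brass are in the tray. The brass press ended on the force limit at 65.6 mm, which is 0.9 mm inside the threshold. This press will log contact height and stop height, to show whether the brass press was really deep enough.

Run:
```python
from h import *
phi=YAW; grip(0,25); go(PLG,.12,phi); go(PLG,.086,phi,True); f0=read_contact_force()[2]; print('f0',f0)
h=go(PLG,.078,phi,True,max_speed=.015,max_force=2.5); pause(.2); print('touch',h,read_tool_pos()[2],read_contact_force()[2]-f0)
for z in(.07,.066,.062,.058):
    go(PLG,z,phi,True,max_speed=.03); pause(.25); print(z,read_tool_pos()[2],read_contact_force()[2]-f0)
go(PLG,.13,phi,True); print(read_time_s())
```

```text
f0 1.5428792226115593
touch True 0.08061331694008103 2.6964267590149316
0.07 0.07111542426343404 6.008940274641498
0.066 0.06747608809815221 8.375096388790714
0.062 0.06420807014277563 11.004216710460353
0.058 0.06398801574813766 28.237766249024286
92.5167
```

The stop reads 63.99 mm, so the TCP calibration is exact. The brass press was held at 16.4 mm of travel, where 15.5 mm is needed, after reaching 22 N at the stop. It counts, and steel is now pressed too.

Run:
```python
from h import *
move_j(START); p=look('st',.03); print(p)
pick(p,np.pi/2+YAW,.03)
place(tray(-1),np.pi/2+TYAW,.004)
turn(1.4,-.03)
move_j(START); print(look('st',.004),tray(-1)); snap('top','end.png',(210,115,490,275),2.8); snap('side','end2.png',(230,130,440,290),3.5);print(read_time_s())
```

```text
st [([0.6677, 0.022], 28, [236, 223, 194])]
[0.65972783 0.02323789]
hit False gap 0.039453689987060364 0.03967294289984136 24.99973565340042 t 100.0833
carry gap 0.03957713700904563 24.999935925006866
place hit True 0.010953129714322874 0.03888932240326506
F [0.72107922 0.18961127 0.53459713]
gap 0.013885643074947857 29.995834529399872
M [-0.11893792  0.86604926 -0.46207067]
st [([0.4068, -0.2841], 31, [242, 234, 207])]
[ 0.40666379 -0.28284765] [ 0.40658897 -0.28317044]
113.9583
```

View pics/end.png

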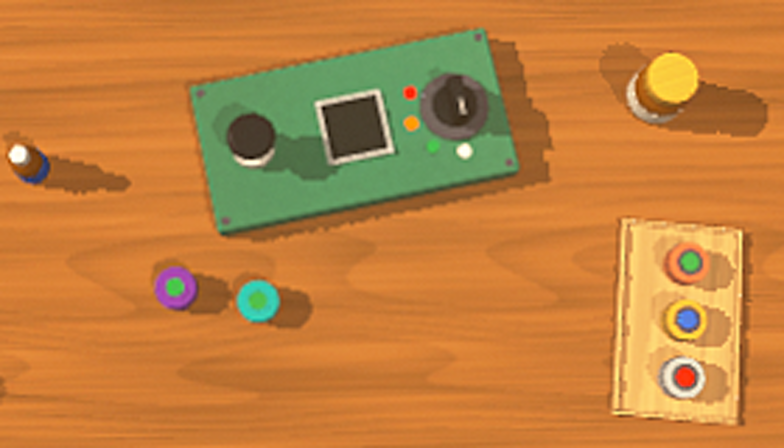

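View pics/end2.png

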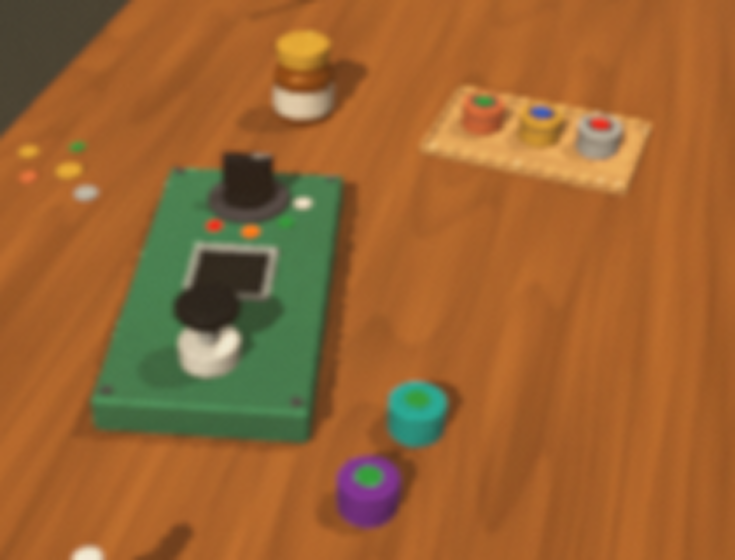

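The end views show all three cases upright in the tray, the selector line at crop (461,105) pointing to white, the plunger up, and the bottle and jar unmoved. The red box is outside these crops, and the arm never went near it. I'm handing in.

```bash
python3 -c "
from rig import *
print(finish_job())"
```

```text
the job is handed in; nothing more can be done
None
```

The job is handed in, with no verdict returned: copper, brass and steel were marked in that order and stand upright in the tray, the selector is back on white, and the bottle, jar and red box were left alone.

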